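Stamp the job card at the polishing bench

TASK

The polished piece is finished, so stamp its job card: stand the spring stamp with the oblong foot upright inside the oblong box printed on the card, square to the box, and press its knob right down to the stop. Then let the knob spring back up and leave the stamp standing there; do not disturb the stamp with the round foot.

Things in the scene. Friction and masses are not known exactly. Their poses are not given: they have to be found in the camera images.
- stamp_knob (a point): Centre of the black round knob (34 mm across, 28 mm tall, flat top) of the loose upright stamp to use, 0.26 kg; it can be lifted by the knob. White oblong foot 40 (x) by 64 (y) by 30 mm tall, centred below; axes along the foot's short side (x), long side (y), up (z). Knob up, this point is 66 mm above the underside, the knob's top 80 mm; a slim steel stem joins knob and foot.
- stamp_plunger (a joint): How far that stamp's knob is pressed down into its foot, in m: 0 up, 0.012 at the stop. A spring returns it; it takes about 4 N to start and 10 N to reach the stop.
- box (a point): Centre of the oblong box outlined in black, 52 (x) by 76 mm (y), printed on the job card, 6 mm above the bench; x, y along its short and long sides, z up. The card is a fixed clipboard 140 (x) by 110 mm (y), centred 28 mm along +x from here; its 11 mm high steel clip begins 84 mm along +x. A like clipboard with a circle is not used.
- round_stamp_knob (a point): Centre of the knob of the other loose stamp, with the same knob at the same height but a round white foot of 50 mm diameter. Leave it alone.
There are look-alikes about, which are no part of the job. Leave any brown or yellow look-alike of the part that bears box alone.

How it is judged (in metres and radians):
On the way:
1. the knob is pressed down to its stop while the stamp stands upright in the oblong box (value of joint stamp_plunger above 0.01 m and horizontal distance between stamp_knob and box below 0.015 m and z of stamp_knob in the frame of box between 0.045 and 0.064 m and angle between stamp_knob's own z axis and vertical below 0.175 rad and angle between the x axis of stamp_knob and the x axis of box, either way round below 0.26 rad), for 0.1 s.
At the end, for the whole second after the job is handed in: Pressed to the stop (over 10 of 12 mm) in the box, the oblong stamp now stands upright (10 degrees) on the card, within 15 mm of the centre of the oblong box and 15 degrees of square to it, either way round, knob up (within 2 mm); the round stamp within 30 mm of its start (value of joint stamp_plunger below 0.002 m and horizontal distance between stamp_knob and box below 0.015 m and z of stamp_knob in the frame of box between 0.058 and 0.074 m and angle between stamp_knob's own z axis and vertical below 0.175 rad and angle between the x axis of stamp_knob and the x axis of box, either way round below 0.26 rad and distance of round_stamp_knob from where it was at the start of the episode below 0.03 m); the robot touches nothing.
It fails at once if the stamp with the round foot is moved by more than 30 mm (distance of round_stamp_knob from where it was at the start of the episode above 0.03 m).
It also fails if it takes over 43 s, if anything falls off the work surface, if the arm or the gripper's body presses on something with over 40 N, if the wrist force passes 120 N, or if a joint passes its speed limit or range.

ROBOT

A 6-joint arm with a two-finger parallel gripper is mounted at the origin on the work surface. World frame = base frame: x ahead of the robot, y to its left, z up, the work surface at z = 0. Lengths are in mm, angles in rad, forces in N, time in s.
With the tool pointing down it reaches from about 325 to 850 mm from the base axis. Payload 15.5 kg.
Tool frame: the origin (TCP) lies midway between the tips of the shut fingers; the grasp point (between the pads) lies 19 mm behind it; z points along the fingers, y is the line along which they close (so a half turn about z gives the same grasp; the last joint's range is limited). The gripper opens to 91 mm and grips with 3 to 60 N. Pads are 32 mm wide; open, the fingers measure 118 mm over their backs; the gripper's body (76 mm by 178 mm) begins 60 mm behind the grasp point.
Start: joints at [1.083, 0.494, 1.345, -0, 1.302, -0.096], TCP at [239.231, 577.404, 213.915] pointing down, gripper open.
Joint ranges: [-2.91, 2.91], [-0.82, 2.16], [0.22, 2.67], [-1.22, 4.37], [0.12, 2.79], [-3.08, 3.08]. Speed limits (rad/s): [1.89, 1.89, 2.57, 3.01, 3.01, 3.01].

INTERFACE

Orientations are given as a rotation vector (axis times angle).
In Python, from station import sense, cams, r gives the robot as it stands.
- The arm moves only by the tool drive_tool, never from a script. Its argument "commands" is a list of rows, each an object with "offset": the shift along the tool's x, y, z in units of 25 mm (1.0 is 25 mm), a list of three; "delta_rot": the turn, a rotation vector about the tool's x, y, z in units of 6 degrees (1.0 is 6 degrees), a list of three; "hand": the opening, from 0 (shut) to 1 (fully open). In form: [{"offset": [x, y, z], "delta_rot": [ax, ay, az], "hand": hand}, ...]. A call has 1 to 10 rows; each row shifts and turns the commanded pose from where the row before left it, along the tool's axes as they then stand; what a row does not reach is not made up. A row lasts 1/12 s, in which the tool goes at most 41.7 mm and 7.16 degrees, less where a joint would pass 70% of its speed; a pose out of reach is approached as far as the arm can. A call is refused whole if a number of a shift passes 1 or a number of a turn 1, either way. A call with a gripper value outside its range is refused whole. The fingers move at their own pace and stop on an object; the grip force is fixed at half the most. Time passes only in rows, so rows that do not move let the fingers close. It gives the time, the measured TCP pose, the force, the opening and the grip force at its end, in the units of the state.
- sense(): the state, without advancing time (a new reading comes with each control period).
- cams.capture(name): name is "side" or "top" or "wrist"; returns the picture (384x512x3 uint8, red, green, blue); there is no depth.
- cams.calibration(name): a dict with "camera_matrix" (3x3 intrinsics, pixels), "extrinsics" (4x4, takes a point from camera to world coordinates). Camera axes: x right, y down, z forward; pixel columns grow to the right and rows downward; lengths in mm; the calibration is good to about 2 mm. A picture is of the moment at which its call begins: read the wrist's pose just before it. calibration takes no time and is no camera call; for the wrist camera it gives the pose at the moment of the call.
- r.hand_in(): hands the job in; it is judged then, once.
The state is a dict: "time_s": time; "joint_positions": joint angles; "joint_velocities": joint speeds; "joint_torque": joint torques, N m; "tool_pos": TCP position; "tool_rot": TCP orientation; "wrist_force": force on the tool from outside, world axes, zero at the start; "wrist_torque": the same for the moment, N m; "opening": opening from 0.0 (shut) to 1.0 (fully open); "grasp_force": force on a finger pad.
Only numpy, scipy, OpenCV 4.12 (cv2) and the standard library are available. Lean on these libraries where they do the work, as an engineer would, in place of code of your own. Each camera call takes 0.05 s, during which the arm holds its last target. There are 200 camera calls.

## Working session

There is one attempt and no reset: what is moved stays moved. The work goes in short steps, Python scripts to look and compute and a tool call to move; the robot and the scene stay as the last step left them, time stands still between calls to the robot, and variables do not carry over. Pictures are saved under pics/ and viewed, at most 10 in all, crops included, and the job is handed in when it is done.

Besides the shell and the picture viewer there is one more tool, called after ">>>" as name([rows], argument=value, ...), one row to a line, values as JSON. drive_tool: Moves the arm, as the interface text tells. Its arguments: {"type":"object","properties":{"commands":{"type":"array"}},"required":["commands"]}

```bash
mkdir -p pics; cat > h.py <<'E'
import numpy as np, cv2
from station import sense, cams, r
from scipy.spatial.transform import Rotation as R
def ray(name,uv,z,cal=None):
    c=cal or cams.calibration(name); K=np.array(c["camera_matrix"]);T=np.array(c["extrinsics"])
    uv=np.atleast_2d(np.array(uv,float)); d=np.c_[uv,np.ones(len(uv))]@np.linalg.inv(K).T@T[:3,:3].T
    o=T[:3,3]; return o+d*((z-o[2])/d[:,2])[:,None]
def save(n,f):
    im=cams.capture(n); cv2.imwrite("pics/"+f,im[:,:,::-1]); return im
E
python3 - <<'E'
from h import *
s=sense();print({k:np.round(v,3) for k,v in s.items()})
a=save("top","t0.png");b=save("side","s0.png")
cv2.imwrite("pics/both.png",cv2.resize(np.hstack([a,b])[:,:,::-1],None,fx=.78,fy=.78))
for n in("top","side","wrist"):print(n,cams.calibration(n))
E
```

```text
{'time_s': np.float64(0.0), 'joint_positions': array([ 1.083,  0.494,  1.346, -0.   ,  1.302, -0.095]), 'joint_velocities': array([-0.   ,  0.   ,  0.   ,  0.001,  0.001,  0.003]), 'joint_torque': array([-2.0000e-03, -8.7882e+01, -3.8184e+01,  7.0000e-02,  5.3000e-02,
       -0.0000e+00]), 'tool_pos': array([239.054, 577.066, 213.325]), 'tool_rot': array([-6.130e-01, -3.081e+00,  2.000e-03]), 'wrist_force': array([ 0.078, -0.23 , -0.221]), 'wrist_torque': array([-0.017, -0.033, -0.03 ]), 'grasp_force': np.float64(0.0), 'opening': np.float64(1.001)}
top {'camera_matrix': array([[387.83145453,   0.        , 256.92228393],
       [  0.        , 387.83145453, 190.4702774 ],
       [  0.        ,   0.        ,   1.        ]]), 'extrinsics': array([[ 2.57068816e-02, -9.95947330e-01,  8.61862648e-02,
         3.56940332e+02],
       [-9.99669395e-01, -2.55673805e-02,  2.72222485e-03,
         8.33345685e+01],
       [-5.07635540e-04, -8.62277511e-02, -9.96275322e-01,
         1.32173788e+03],
       [ 0.00000000e+00,  0.00000000e+00,  0.00000000e+00,
         1.00000000e+00]])}
side {'camer
[... 356 characters left out ...]
 [ 4.27987134e-03, -6.32935887e-01, -7.74192383e-01,
         1.03405446e+03],
       [ 0.00000000e+00,  0.00000000e+00,  0.00000000e+00,
         1.00000000e+00]])}
wrist {'camera_matrix': array([[338.84272262,   0.        , 259.95632824],
       [  0.        , 338.84272262, 190.18777935],
       [  0.        ,   0.        ,   1.        ]]), 'extrinsics': array([[ 3.82371021e-01,  8.98467693e-01,  2.15750337e-01,
         1.78444572e+02],
       [ 9.24008535e-01, -3.71600958e-01, -9.01163420e-02,
         6.02180844e+02],
       [-7.93589706e-04,  2.33813031e-01, -9.72281254e-01,
         3.84685819e+02],
       [ 0.00000000e+00,  0.00000000e+00,  0.00000000e+00,
         1.00000000e+00]])}
```

View pics/t0.png

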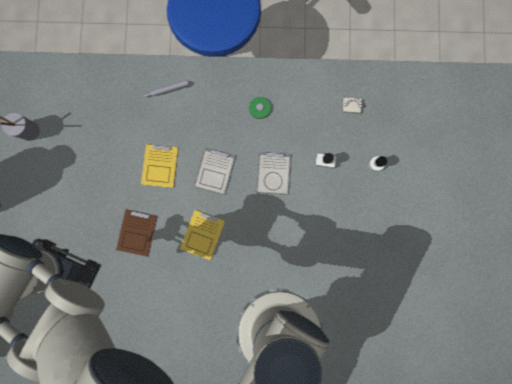

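View pics/s0.png

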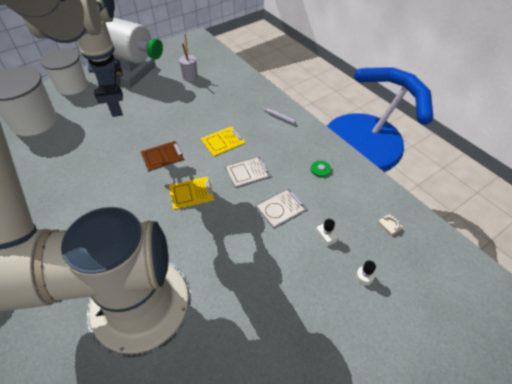

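The top view shows the oblong stamp at about (327,160) and the round stamp at (379,162). The white card with the oblong box is at (214,171), its clip pointing up in the image. I'll measure these now.

```bash
python3 - <<'E'
from h import *
t=cv2.imread("pics/t0.png")
hsv=cv2.cvtColor(t,cv2.COLOR_BGR2HSV)
m=((hsv[...,2]>150)&(hsv[...,1]<45)).astype(np.uint8)*255
for nm,(x0,x1,y0,y1),z in(("card",(190,240,140,200),6),("foot",(310,345,145,175),30),("round",(365,392,148,175),30)):
    mm=np.zeros_like(m);mm[y0:y1,x0:x1]=m[y0:y1,x0:x1]
    mm=cv2.morphologyEx(mm,cv2.MORPH_CLOSE,np.ones((5,5))) if nm=="card" else mm
    c=max(cv2.findContours(mm,0,2)[0],key=cv2.contourArea)
    bp=cv2.boxPoints(cv2.minAreaRect(c));P=ray("top",bp,z)[:,:2]
    e=np.diff(np.r_[P,P[:1]],axis=0)
    print(nm,P.mean(0).round(1),np.linalg.norm(e,axis=1).round(),np.degrees(np.arctan2(e[:,1],e[:,0])).round(1),bp.round().tolist())
k=((hsv[...,2]<50)).astype(np.uint8)
for nm,(x0,x1,y0,y1) in(("ok",(315,340,150,170)),("rk",(370,392,150,172))):
    v,u=np.nonzero(k[y0:y1,x0:x1]);print(nm,len(u),u.mean()+x0,v.mean()+y0,ray("top",[u.mean()+x0,v.mean()+y0],70).round(1))
cv2.imwrite("pics/c1.png",np.hstack([cv2.resize(t[y:y+60,x:x+60],(390,390),interpolation=cv2.INTER_CUBIC) for x,y in((185,140),(310,135))]))
E
```

```text
card [534.8 234.5] [136. 103. 136. 102.] [ -13.7 -104.6  166.    75.5] [[195.0, 186.0], [205.0, 148.0], [234.0, 156.0], [223.0, 194.0]]
foot [ 578.6 -139.4] [41. 67. 41. 67.] [ -8.6 -98.1 171.1  81.9] [[314.0, 164.0], [316.0, 152.0], [336.0, 155.0], [334.0, 167.0]]
round [ 568.9 -307. ] [42. 50. 42. 50.] [ -64.1 -155.6  115.8   24.5] [[366.0, 160.0], [377.0, 154.0], [383.0, 168.0], [372.0, 173.0]]
ok 63 327.95238095238096 157.87301587301587 [[ 577.9 -142.2   70. ]]
rk 73 381.1506849315069 161.02739726027397 [[ 571.9 -315.7   70. ]]
```

View pics/c1.png

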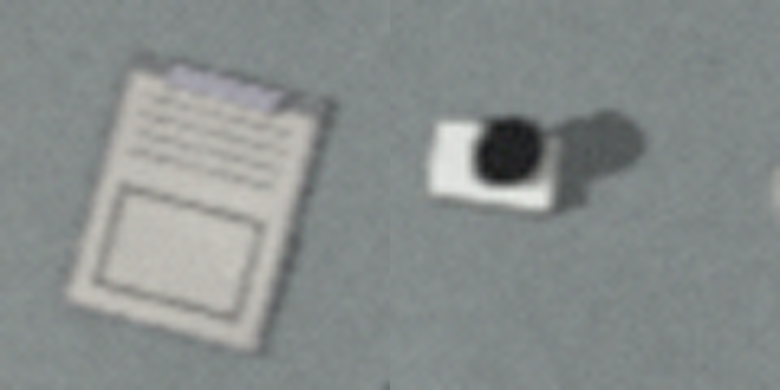

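The crop shows the box centre at about (212.7,178.8) in the top view, and the oblong stamp's knob at about (328,158). The foot and card sizes agree with those given. I'll go above the stamp, keeping the current heading.

>>> drive_tool([
  {"offset": [-0.98, -0.89, 0], "delta_rot": [0, 0, 0], "hand": 1},
  {"offset": [-0.98, -0.89, 0], "delta_rot": [0, 0, 0], "hand": 1},
  {"offset": [-0.98, -0.89, 0], "delta_rot": [0, 0, 0], "hand": 1},
  {"offset": [-0.98, -0.89, 0], "delta_rot": [0, 0, 0], "hand": 1},
  {"offset": [-0.98, -0.89, 0], "delta_rot": [0, 0, 0], "hand": 1},
  {"offset": [-0.98, -0.89, 0], "delta_rot": [0, 0, 0], "hand": 1},
  {"offset": [-0.98, -0.89, 0], "delta_rot": [0, 0, 0], "hand": 1},
  {"offset": [-0.98, -0.89, 0], "delta_rot": [0, 0, 0], "hand": 1},
  {"offset": [-0.98, -0.89, 0], "delta_rot": [0, 0, 0], "hand": 1},
  {"offset": [-0.98, -0.89, 0], "delta_rot": [0, 0, 0], "hand": 1},
])

```text
time_s: 0.93
tool_pos: [380.6, 276.5, 213.8]
tool_rot: [-0.613, -3.081, 0.0]
wrist_force: [0.2, 0.7, 0.6]
opening: 0.999
grasp_force: 0.0
```

>>> drive_tool([
  {"offset": [-0.98, -0.89, 0], "delta_rot": [0, 0, 0], "hand": 1},
  {"offset": [-0.98, -0.89, 0], "delta_rot": [0, 0, 0], "hand": 1},
  {"offset": [-0.98, -0.89, 0], "delta_rot": [0, 0, 0], "hand": 1},
  {"offset": [-0.98, -0.89, 0], "delta_rot": [0, 0, 0], "hand": 1},
  {"offset": [-0.98, -0.89, 0], "delta_rot": [0, 0, 0], "hand": 1},
  {"offset": [-0.98, -0.89, 0], "delta_rot": [0, 0, 0], "hand": 1},
  {"offset": [-0.98, -0.89, 0], "delta_rot": [0, 0, 0], "hand": 1},
  {"offset": [-0.98, -0.89, 0], "delta_rot": [0, 0, 0], "hand": 1},
  {"offset": [-0.98, -0.89, 0], "delta_rot": [0, 0, 0], "hand": 1},
  {"offset": [-0.98, -0.89, 0], "delta_rot": [0, 0, 0], "hand": 1},
])

```text
time_s: 1.77
tool_pos: [521.8, -22.9, 213.8]
tool_rot: [-0.613, -3.081, -0.0]
wrist_force: [1.6, 0.6, -0.6]
opening: 1.002
grasp_force: 0.0
```

>>> drive_tool([
  {"offset": [-0.98, -0.89, 0], "delta_rot": [0, 0, 0], "hand": 1},
  {"offset": [-0.98, -0.89, 0], "delta_rot": [0, 0, 0], "hand": 1},
  {"offset": [-0.98, -0.89, 0], "delta_rot": [0, 0, 0], "hand": 1},
  {"offset": [-0.98, -0.89, 0], "delta_rot": [0, 0, 0], "hand": 1},
  {"offset": [0, 0, 0], "delta_rot": [0, 0, 0], "hand": 1},
  {"offset": [0, 0, 0], "delta_rot": [0, 0, 0], "hand": 1},
])

```text
time_s: 2.27
tool_pos: [578.2, -142.4, 213.3]
tool_rot: [-0.616, -3.08, -0.0]
wrist_force: [0.8, 0.6, -0.7]
opening: 1.001
grasp_force: 0.0
```

```bash
python3 - <<'E'
from h import *
s=sense();print({k:np.round(s[k],3) for k in("time_s","tool_pos","tool_rot","joint_positions","wrist_force")})
cal=cams.calibration("wrist");im=save("wrist","w1.png")
np.savez("w1.npz",K=cal["camera_matrix"],T=cal["extrinsics"])
hsv=cv2.cvtColor(im,cv2.COLOR_RGB2HSV)
m=((hsv[...,2]>150)&(hsv[...,1]<45)).astype(np.uint8)
for c in cv2.findContours(m,0,2)[0]:
    if cv2.contourArea(c)>300:
        bp=cv2.boxPoints(cv2.minAreaRect(c));P=ray("wrist",bp,30,cal)[:,:2];e=np.diff(np.r_[P,P[:1]],axis=0)
        print("white",bp.round().tolist(),P.mean(0).round(1),np.linalg.norm(e,axis=1).round(),np.degrees(np.arctan2(e[:2,1],e[:2,0])).round(1))
k=(hsv[...,2]<50).astype(np.uint8)
for c in cv2.findContours(k,0,2)[0]:
    if cv2.contourArea(c)>300:
        (u,v),rr=cv2.minEnclosingCircle(c);print("dark",round(u),round(v),round(rr),ray("wrist",[u,v],75,cal).round(1))
E
```

```text
{'time_s': np.float64(2.267), 'tool_pos': array([ 578.201, -142.43 ,  213.254]), 'tool_rot': array([-0.616, -3.08 , -0.   ]), 'joint_positions': array([-0.342,  0.453,  1.421, -0.   ,  1.268, -1.518]), 'wrist_force': array([ 0.786,  0.598, -0.736])}
white [[92.0, 205.0], [134.0, 205.0], [134.0, 226.0], [92.0, 226.0]] [ 560.7 -309.7] [46. 24. 46. 24.] [ 67.4 -27.6]
white [[227.0, 162.0], [284.0, 146.0], [294.0, 181.0], [237.0, 197.0]] [ 577.8 -141.8] [62. 39. 64. 39.] [82.7 -6.4]
white [[331.0, 15.0], [428.0, -12.0], [463.0, 115.0], [367.0, 142.0]] [533.5  23.7] [ 92. 127. 100. 129.] [81.9  0.5]
dark 155 230 21 [[ 583.7 -255.    75. ]]
dark 256 298 269 [[ 689.1 -193.7   75. ]]
dark 436 255 86 [[713.3 -11.5  75. ]]
dark 366 225 25 [[657.2 -64.3  75. ]]
```

View pics/w1.png

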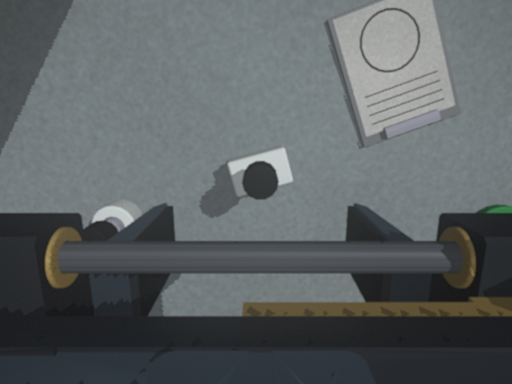

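The wrist view shows the oblong stamp: its foot at (260,170) and knob at (260,180). The foot centre works out at (578,-142), right under the tool, with its long side heading about 82.5°. I'll descend and grip the knob.

>>> drive_tool([
  {"offset": [0, 0, 0.9], "delta_rot": [0, 0, 0], "hand": 1},
  {"offset": [0, 0, 0.9], "delta_rot": [0, 0, 0], "hand": 1},
  {"offset": [0, 0, 0.9], "delta_rot": [0, 0, 0], "hand": 1},
  {"offset": [0, 0, 0.9], "delta_rot": [0, 0, 0], "hand": 1},
  {"offset": [0, 0, 0.9], "delta_rot": [0, 0, 0], "hand": 1},
  {"offset": [0, 0, 0.9], "delta_rot": [0, 0, 0], "hand": 1},
  {"offset": [0, 0, 0.7], "delta_rot": [0, 0, 0], "hand": 1},
  {"offset": [0, 0, 0.4], "delta_rot": [0, 0, 0], "hand": 1},
  {"offset": [0, 0, 0], "delta_rot": [0, 0, 0], "hand": 1},
  {"offset": [0, 0, 0], "delta_rot": [0, 0, 0], "hand": 0.45},
])

```text
time_s: 3.15
tool_pos: [577.9, -140.4, 51.7]
tool_rot: [-0.612, -3.081, -0.0]
wrist_force: [-0.4, -0.1, 0.7]
opening: 0.951
grasp_force: 0.0
```

>>> drive_tool([
  {"offset": [0, 0, 0], "delta_rot": [0, 0, 0], "hand": 0.4},
  {"offset": [0, 0, 0], "delta_rot": [0, 0, 0], "hand": 0.3},
  {"offset": [0, 0, 0], "delta_rot": [0, 0, 0], "hand": 0.2},
  {"offset": [0, 0, 0], "delta_rot": [0, 0, 0], "hand": 0.1},
  {"offset": [0, 0, 0], "delta_rot": [0, 0, 0], "hand": 0},
  {"offset": [0, 0, 0], "delta_rot": [0, 0, 0], "hand": 0},
  {"offset": [0, 0, 0], "delta_rot": [0, 0, 0], "hand": 0},
  {"offset": [0, 0, 0], "delta_rot": [0, 0, 0], "hand": 0},
  {"offset": [0, 0, 0], "delta_rot": [0, 0, 0], "hand": 0},
])

```text
time_s: 3.9
tool_pos: [578.0, -141.1, 51.4]
tool_rot: [-0.613, -3.081, 0.0]
wrist_force: [1.1, -0.7, -0.4]
opening: 0.362
grasp_force: 30.0
```

Gripped: the opening of 33 mm matches the knob. I'll lift and carry it towards the box, stopping short to look.

>>> drive_tool([
  {"offset": [0, 0, -0.5], "delta_rot": [0, 0, 0], "hand": 0},
  {"offset": [0, 0, -0.9], "delta_rot": [0, 0, 0], "hand": 0},
  {"offset": [0, 0, -0.9], "delta_rot": [0, 0, 0], "hand": 0},
  {"offset": [0, 0, -0.9], "delta_rot": [0, 0, 0], "hand": 0},
  {"offset": [0.4, 0.6, 0], "delta_rot": [0, 0, 0.2], "hand": 0},
  {"offset": [0.6, 0.9, 0], "delta_rot": [0, 0, 0.2], "hand": 0},
  {"offset": [0.6, 0.9, 0], "delta_rot": [0, 0, 0.2], "hand": 0},
  {"offset": [0.6, 0.9, 0], "delta_rot": [0, 0, 0.2], "hand": 0},
  {"offset": [0.6, 0.9, 0], "delta_rot": [0, 0, 0.2], "hand": 0},
  {"offset": [0.6, 0.9, 0], "delta_rot": [0, 0, 0.2], "hand": 0},
])

```text
time_s: 4.73
tool_pos: [556.1, 11.9, 131.3]
tool_rot: [-0.807, -3.036, 0.0]
wrist_force: [0.8, -0.0, -1.9]
opening: 0.369
grasp_force: 30.0
```

>>> drive_tool([
  {"offset": [0.6, 0.9, 0], "delta_rot": [0, 0, 0], "hand": 0},
  {"offset": [0.6, 0.9, 0], "delta_rot": [0, 0, 0], "hand": 0},
  {"offset": [0.6, 0.9, 0], "delta_rot": [0, 0, 0], "hand": 0},
  {"offset": [0.6, 0.9, 0], "delta_rot": [0, 0, 0], "hand": 0},
  {"offset": [0.4, 0.6, 0], "delta_rot": [0, 0, 0], "hand": 0},
  {"offset": [0, 0, 0], "delta_rot": [0, 0, 0], "hand": 0},
  {"offset": [0, 0, 0], "delta_rot": [0, 0, 0], "hand": 0},
  {"offset": [0, 0, 0], "delta_rot": [0, 0, 0], "hand": 0},
])

```text
time_s: 5.4
tool_pos: [547.8, 136.1, 131.3]
tool_rot: [-0.805, -3.036, 0.001]
wrist_force: [-0.5, 1.0, -2.1]
opening: 0.364
grasp_force: 30.0
```

```bash
python3 - <<'E'
from h import *
s=sense();print({k:np.round(s[k],3) for k in("time_s","tool_pos","tool_rot","opening","joint_positions","wrist_force")})
cal=cams.calibration("wrist");im=save("wrist","w2.png")
np.savez("w2.npz",K=cal["camera_matrix"],T=cal["extrinsics"])
E
```

```text
{'time_s': np.float64(5.4), 'tool_pos': array([547.846, 136.109, 131.262]), 'tool_rot': array([-8.050e-01, -3.036e+00,  1.000e-03]), 'opening': np.float64(0.364), 'joint_positions': array([ 0.138,  0.504,  1.593, -0.   ,  1.044, -0.915]), 'wrist_force': array([-0.457,  1.039, -2.146])}
```

View pics/w2.png

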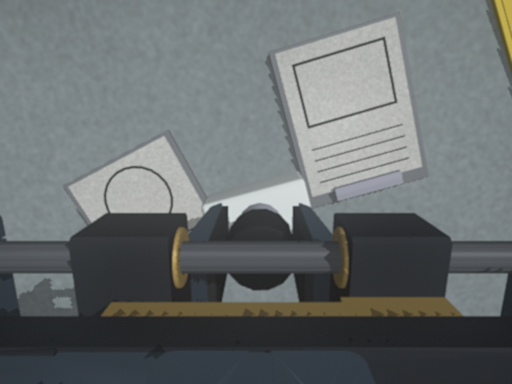

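The box is clear, with corners at about (293,66), (384,39), (397,101) and (309,127). The held stamp's foot edge runs from (204,205) to (308,178).

```bash
python3 - <<'E'
from h import *
d=np.load("w2.npz");cal={"camera_matrix":d["K"],"extrinsics":d["T"]}
g=cv2.cvtColor(cv2.imread("pics/w2.png"),cv2.COLOR_BGR2GRAY)
p=np.array([[293,66],[384,39],[397,101],[309,127]],np.float32).reshape(-1,1,2)
m=((g<90)*255).astype(np.uint8);w=np.zeros_like(m);cv2.fillConvexPoly(w,cv2.convexHull(p.astype(int)),255)
w=cv2.dilate(w,np.ones((9,9)));c=max(cv2.findContours(m&w,0,2)[0],key=cv2.contourArea)
for q in (p.reshape(-1,2),cv2.boxPoints(cv2.minAreaRect(c))):
    P=ray("wrist",q,6,cal)[:,:2];e=np.diff(np.r_[P,P[:1]],axis=0)
    print(P.mean(0).round(1),np.linalg.norm(e,axis=1).round(1),np.degrees(np.arctan2(e[:,1],e[:,0])).round(1))
Q=ray("wrist",[[204,205],[308,178]],110,cal)[:,:2];e=Q[1]-Q[0];print("foot edge",Q.round(1),np.linalg.norm(e),np.degrees(np.arctan2(e[1],e[0])))
s=sense();M=R.from_rotvec(s["tool_rot"]).as_matrix();b=P.mean(0)
for P in (ray("wrist",p.reshape(-1,2),6,cal).mean(0),):
    print("to go units",(M.T@(np.r_[P[:2],s["tool_pos"][2]]-s["tool_pos"])/25).round(2))
E
```

```text
[508.7 240.6] [76.4 51.1 76.9 51.9] [  76.1  -12.4 -103.3  167. ]
[483.8 247. ] [76.8 15.8 77.8 15.9] [  65.4  -18.9 -114.5  157.4]
foot edge [[522.4 112.3]
 [538.5 173.3]] 63.02408310091578 75.28429960074395
to go units [ 3.44  2.86 -0.  ]
```

The box centre is (508.7,240.6), which agrees with the top view, and its sides measure 76×52. The stamp is about 1° off square. I'll move over the box and lower to just above the card.

>>> drive_tool([
  {"offset": [0.68, 0.56, 0], "delta_rot": [0, 0, 0], "hand": 0},
  {"offset": [0.68, 0.56, 0], "delta_rot": [0, 0, -0.2], "hand": 0},
  {"offset": [0.68, 0.56, 0], "delta_rot": [0, 0, 0], "hand": 0},
  {"offset": [0.68, 0.56, 0], "delta_rot": [0, 0, 0], "hand": 0},
  {"offset": [0.68, 0.56, 0], "delta_rot": [0, 0, 0], "hand": 0},
  {"offset": [0, 0, 0.7], "delta_rot": [0, 0, 0], "hand": 0},
  {"offset": [0, 0, 0.7], "delta_rot": [0, 0, 0], "hand": 0},
  {"offset": [0, 0, 0.7], "delta_rot": [0, 0, 0], "hand": 0},
  {"offset": [0, 0, 0.5], "delta_rot": [0, 0, 0], "hand": 0},
  {"offset": [0, 0, 0], "delta_rot": [0, 0, 0], "hand": 0},
])

```text
time_s: 6.28
tool_pos: [506.5, 237.5, 64.2]
tool_rot: [-0.775, -3.041, 0.003]
wrist_force: [-0.5, -0.4, -2.3]
opening: 0.368
grasp_force: 30.0
```

>>> drive_tool([
  {"offset": [0, 0, 0], "delta_rot": [0, 0, 0], "hand": 0},
  {"offset": [0, 0, 0.1], "delta_rot": [0, 0, 0], "hand": 0},
  {"offset": [0, 0, 0.1], "delta_rot": [0, 0, 0], "hand": 0},
  {"offset": [0, 0, 0], "delta_rot": [0, 0, 0], "hand": 0},
  {"offset": [0, 0, 0], "delta_rot": [0, 0, 0], "hand": 0},
])

```text
time_s: 6.7
tool_pos: [507.7, 239.0, 61.8]
tool_rot: [0.773, 3.044, 0.001]
wrist_force: [0.8, 0.4, -2.6]
opening: 0.364
grasp_force: 30.0
```

```bash
python3 - <<'E'
from h import *
s=sense();print({k:np.round(s[k],3) for k in("time_s","tool_pos","tool_rot","opening","wrist_force")})
a=save("wrist","w3.png");b=save("side","s3.png");cv2.imwrite("pics/c3.png",np.hstack([a[:,:,::-1][60:360,60:460],cv2.resize(b[110:230,190:350,::-1],(400,300))]))
E
```

```text
{'time_s': np.float64(6.7), 'tool_pos': array([507.728, 238.951,  61.782]), 'tool_rot': array([7.730e-01, 3.044e+00, 1.000e-03]), 'opening': np.float64(0.364), 'wrist_force': array([ 0.807,  0.374, -2.581])}
```

View pics/c3.png

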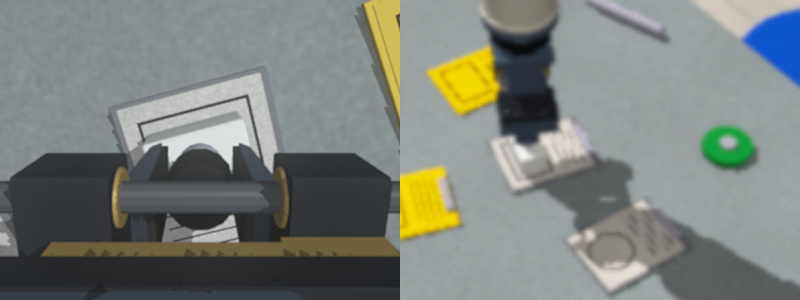

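In the wrist crop the foot sits inside the box outline, centred and square. I'll press now in small steps while still holding the knob.

>>> drive_tool([
  {"offset": [0, 0, 0.1], "delta_rot": [0, 0, 0], "hand": 0},
  {"offset": [0, 0, 0.1], "delta_rot": [0, 0, 0], "hand": 0},
  {"offset": [0, 0, 0.1], "delta_rot": [0, 0, 0], "hand": 0},
  {"offset": [0, 0, 0.1], "delta_rot": [0, 0, 0], "hand": 0},
  {"offset": [0, 0, 0], "delta_rot": [0, 0, 0], "hand": 0},
  {"offset": [0, 0, 0], "delta_rot": [0, 0, 0], "hand": 0},
])

```text
time_s: 7.3
tool_pos: [507.8, 239.0, 51.4]
tool_rot: [0.773, 3.045, 0.0]
wrist_force: [-0.7, -1.4, 6.6]
opening: 0.366
grasp_force: 30.0
```

>>> drive_tool([
  {"offset": [0, 0, 0.1], "delta_rot": [0, 0, 0], "hand": 0},
  {"offset": [0, 0, 0.1], "delta_rot": [0, 0, 0], "hand": 0},
  {"offset": [0, 0, 0], "delta_rot": [0, 0, 0], "hand": 0},
  {"offset": [0, 0, 0], "delta_rot": [0, 0, 0], "hand": 0},
  {"offset": [0, 0, 0], "delta_rot": [0, 0, 0], "hand": 0},
])

```text
time_s: 7.72
tool_pos: [507.8, 239.0, 46.6]
tool_rot: [0.773, 3.044, 0.0]
wrist_force: [-0.8, -1.4, 8.7]
opening: 0.368
grasp_force: 30.0
```

>>> drive_tool([
  {"offset": [0, 0, 0.06], "delta_rot": [0, 0, 0], "hand": 0},
  {"offset": [0, 0, 0.04], "delta_rot": [0, 0, 0], "hand": 0},
  {"offset": [0, 0, 0], "delta_rot": [0, 0, 0], "hand": 0},
  {"offset": [0, 0, 0], "delta_rot": [0, 0, 0], "hand": 0},
  {"offset": [0, 0, 0], "delta_rot": [0, 0, 0], "hand": 0},
])

```text
time_s: 8.13
tool_pos: [507.9, 239.0, 44.9]
tool_rot: [0.773, 3.044, 0.001]
wrist_force: [-5.1, -3.7, 25.0]
opening: 0.365
grasp_force: 30.0
```

The force jumped to 25 N at 12.5 mm of travel, so the knob is on its stop. I'll raise it back up, release slowly and leave.

>>> drive_tool([
  {"offset": [0, 0, 0], "delta_rot": [0, 0, 0], "hand": 0},
  {"offset": [0, 0, -0.12], "delta_rot": [0, 0, 0], "hand": 0},
  {"offset": [0, 0, -0.12], "delta_rot": [0, 0, 0], "hand": 0},
  {"offset": [0, 0, -0.12], "delta_rot": [0, 0, 0], "hand": 0},
  {"offset": [0, 0, -0.12], "delta_rot": [0, 0, 0], "hand": 0},
  {"offset": [0, 0, 0], "delta_rot": [0, 0, 0], "hand": 0},
  {"offset": [0, 0, 0], "delta_rot": [0, 0, 0], "hand": 0},
  {"offset": [0, 0, 0], "delta_rot": [0, 0, 0], "hand": 0},
])

```text
time_s: 8.8
tool_pos: [507.8, 239.0, 55.9]
tool_rot: [0.773, 3.044, 0.0]
wrist_force: [-0.1, -0.7, 4.3]
opening: 0.368
grasp_force: 30.0
```

>>> drive_tool([
  {"offset": [0, 0, -0.04], "delta_rot": [0, 0, 0], "hand": 0},
  {"offset": [0, 0, 0], "delta_rot": [0, 0, 0], "hand": 0},
  {"offset": [0, 0, 0], "delta_rot": [0, 0, 0], "hand": 0.45},
  {"offset": [0, 0, 0], "delta_rot": [0, 0, 0], "hand": 0.6},
  {"offset": [0, 0, 0], "delta_rot": [0, 0, 0], "hand": 0.8},
  {"offset": [0, 0, 0], "delta_rot": [0, 0, 0], "hand": 1},
  {"offset": [0, 0, 0], "delta_rot": [0, 0, 0], "hand": 1},
  {"offset": [0, 0, 0], "delta_rot": [0, 0, 0], "hand": 1},
  {"offset": [0, 0, 0], "delta_rot": [0, 0, 0], "hand": 1},
  {"offset": [0, 0, 0], "delta_rot": [0, 0, 0], "hand": 1},
])

```text
time_s: 9.63
tool_pos: [507.5, 239.0, 56.9]
tool_rot: [-0.773, -3.045, -0.0]
wrist_force: [-0.2, -0.3, 0.5]
opening: 0.921
grasp_force: 0.0
```

>>> drive_tool([
  {"offset": [0, 0, -0.4], "delta_rot": [0, 0, 0], "hand": 1},
  {"offset": [0, 0, -0.9], "delta_rot": [0, 0, 0], "hand": 1},
  {"offset": [0, 0, -0.9], "delta_rot": [0, 0, 0], "hand": 1},
  {"offset": [0, 0, -0.9], "delta_rot": [0, 0, 0], "hand": 1},
  {"offset": [0, 0, -0.9], "delta_rot": [0, 0, 0], "hand": 1},
  {"offset": [0, 0, -0.9], "delta_rot": [0, 0, 0], "hand": 1},
  {"offset": [0, 0, -0.9], "delta_rot": [0, 0, 0], "hand": 1},
  {"offset": [0, 0, 0], "delta_rot": [0, 0, 0], "hand": 1},
  {"offset": [0, 0, 0], "delta_rot": [0, 0, 0], "hand": 1},
])

```text
time_s: 10.38
tool_pos: [508.1, 239.2, 203.6]
tool_rot: [0.773, 3.043, 0.003]
wrist_force: [-0.0, 0.1, -0.2]
opening: 1.001
grasp_force: 0.0
```

```bash
python3 - <<'E'
from h import *
s=sense();print({k:np.round(s[k],3) for k in("time_s","tool_pos","opening","wrist_force")})
cal=cams.calibration("wrist");im=save("wrist","w4.png")
hsv=cv2.cvtColor(im,cv2.COLOR_RGB2HSV)
k=(hsv[:235,...,2]<60).astype(np.uint8)
for c in cv2.findContours(k,0,2)[0]:
    if 300<cv2.contourArea(c)<4000:
        (u,v),rr=cv2.minEnclosingCircle(c);print("dark",round(u),round(v),round(rr),ray("wrist",[u,v],82,cal).round(1))
E
```

```text
{'time_s': np.float64(10.383), 'tool_pos': array([508.07 , 239.163, 203.616]), 'opening': np.float64(1.001), 'wrist_force': array([-0.018,  0.136, -0.166])}
dark 474 224 38 [[634.  393.8  82. ]]
dark 41 224 43 [[445.5  47.1  82. ]]
dark 156 222 21 [[493.4 139.8  82. ]]
dark 366 222 22 [[584.5 307.2  82. ]]
dark 259 184 19 [[506.9 239.   82. ]]
```

View pics/w4.png

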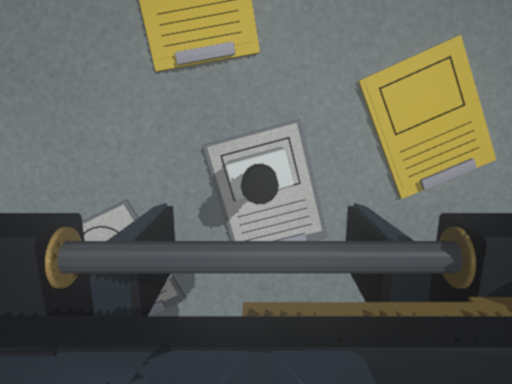

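The stamp stands upright in the box and square to it. Its knob at (259,184) works out at (507,239), about 2 mm from the box centre, and the gripper is well clear.

```bash
python3 -c "
from station import r
print(r.hand_in())"
```

```text
the job is handed in; nothing more can be done
None
```

The oblong stamp was pressed to its stop in the box (25 N at about 12 mm of travel) and now stands there square, knob released, about 2 mm from centre; the round stamp was not touched, and the job is handed in at about 10 s (no verdict was returned).

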